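Fetch the flange bush from the back of the stock bay

TASK

The flange bush stands at the back of the pale wooden stock bay, behind three steel pieces (a block, a pillar and a screw jack). Lift all three pieces out and stand them on the dark wooden side tray, then set the bush, flange down, in the round recess of the press plate; only after that put each of the three pieces back upright in the bay on the very spot it came from. Leave the spanner in front of the bay and the tin beside it where they are.

Things in the scene. Friction and masses are not known exactly. Their poses are not given: they have to be found in the camera images.
- bay: Fixed stock bay of pale plywood: floor 170 (x) x 260 (y) mm, 5 mm thick, with 25 mm high, 8 mm thick walls at its back (+x of its own frame) and both sides (+-y), open towards the robot. Origin: centre of its underside; z up. Its place and turn vary.
- tray: Fixed side tray of dark wood, 220 (x) x 110 (y) x 14 mm, walls 5 mm thick, inner floor 5 mm above the bench. Origin: centre of its underside, x along its long side. The waiting place for the three pieces. Tray and press plate stand on opposite sides of the bay, either way round.
- plate: Fixed grey press plate, 110 x 110 x 14 mm, with one round recess in its middle, 58 mm in diameter and 6 mm deep. Origin: centre of its underside.
- plate_hole0 (a point): Centre of the mouth of the press plate's recess, level with the plate's top face, 14 mm above the bench (the recess floor is 6 mm lower).
- bush: Loose dark steel flange bush standing on its flange: flange 42 mm in diameter and up to 10 mm thick, round neck 30 mm in diameter above it, 30 mm high in all, about 0.12 kg. Origin: centre of its underside, z up along its axis. At the start it stands on the bay's floor behind the row of three pieces.
- block: Loose rusty-dark steel block, 50 x 50 x 38 mm, about 0.7 kg (the heaviest). Origin: centre of its underside; sides along its x and y. At the start it stands in the row of three in the bay.
- pillar: Loose bright steel pillar, 110 mm high: round foot 48 mm in diameter and 12 mm high, above it a straight stem 36 mm in diameter from 16 mm up to the top; about 0.45 kg. Origin: centre of its underside. It stands in the row of three in the bay.
- jack: Loose dark steel screw jack, 100 mm high: conical body 48 mm in diameter at the foot and 34 mm at 60 mm up, a thin neck, and a round head 36 mm in diameter from 78 to 100 mm up; about 0.35 kg. Origin: centre of its underside. It stands in the row of three in the bay. Which of the three stands left, middle or right varies; neighbours stand about 72 mm apart.
- spanner: Bystander: open-ended spanner, 197 mm long, 8 mm high, lying on the bench between robot and bay; to be left alone. Origin: centre of its underside.
- tin: Bystander: open tin, 74 mm in diameter, 88 mm high, standing on the bench just to the right of the bay (a like tin stands much farther off, by the red toolbox, and is fixed); to be left alone. Origin: centre of its underside.
Things that resemble listed ones, but are neither listed nor needed, are in the scene too. What is shaped like the block but orange or yellow is not meant.

How it is judged:
On the way, in this order (a step that is already met when the one before it is completed fails the run):
1. the block, the pillar and the jack all stand upright and released on the floor of the side tray (x of block in the frame of tray between -0.105 and 0.105 m and y of block in the frame of tray between -0.05 and 0.05 m and z of block in the frame of tray between 0.002 and 0.009 m and linear speed of each of block, pillar, jack below 0.02 m/s and angle between each of block, pillar, jack's own z axis and vertical below 0.1 rad and contact force between the fingers and block below 0.1 N and x of pillar in the frame of tray between -0.105 and 0.105 m and y of pillar in the frame of tray between -0.05 and 0.05 m and z of pillar in the frame of tray between 0.002 and 0.009 m and contact force between the fingers and pillar below 0.1 N and x of jack in the frame of tray between -0.105 and 0.105 m and y of jack in the frame of tray between -0.05 and 0.05 m and z of jack in the frame of tray between 0.002 and 0.009 m and contact force between the fingers and jack below 0.1 N), for 0.2 s.
2. the bush stands released in the recess of the press plate, while the three pieces still wait on the tray (horizontal distance between bush and plate_hole0 below 0.012 m and z of bush in the frame of plate_hole0 between -0.009 and -0.003 m and linear speed of bush below 0.02 m/s and angle between bush's own z axis and vertical below 0.1 rad and contact force between the fingers and bush below 0.1 N and x of block in the frame of tray between -0.105 and 0.105 m and y of block in the frame of tray between -0.05 and 0.05 m and z of block in the frame of tray between 0.002 and 0.009 m and x of pillar in the frame of tray between -0.105 and 0.105 m and y of pillar in the frame of tray between -0.05 and 0.05 m and z of pillar in the frame of tray between 0.002 and 0.009 m and x of jack in the frame of tray between -0.105 and 0.105 m and y of jack in the frame of tray between -0.05 and 0.05 m and z of jack in the frame of tray between 0.002 and 0.009 m), for 0.2 s.
At the end, for the whole second after the job is handed in: The bush stands flange down in the recess (within 12 mm of its centre, on its floor); block, pillar and jack each stand upright within 15 mm of the spot where they stood at the start (their turn about the vertical does not matter); all are released and at rest (horizontal distance between bush and plate_hole0 below 0.012 m and z of bush in the frame of plate_hole0 between -0.009 and -0.003 m and linear speed of each of bush, block, pillar, jack below 0.02 m/s and angle between each of bush, block, pillar, jack's own z axis and vertical below 0.1 rad and contact force between the fingers and bush below 0.1 N and distance of each of block, pillar, jack from where it was at the start of the episode below 0.015 m and contact force between the fingers and block below 0.1 N and contact force between the fingers and pillar below 0.1 N and contact force between the fingers and jack below 0.1 N); the robot touches nothing.
It fails at once if the spanner is shifted by more than 20 mm (distance of spanner from where it was at the start of the episode above 0.02 m).
It fails at once if the tin is shifted by more than 20 mm (distance of tin from where it was at the start of the episode above 0.02 m).
It also fails if it takes over 138 s, if anything falls off the work surface, if the arm or the gripper's body presses on something with over 40 N, if the wrist force passes 120 N, or if a joint passes its speed limit or range.

ROBOT

A 6-joint arm with a two-finger parallel gripper is mounted at the origin on a cart in front of the work surface, level with it; the furniture and walls round the work are solid. World frame = base frame: x ahead of the robot, y to its left, z up, the work surface at z = 0. Lengths are in m, angles in rad, forces in N, time in s.
With the tool pointing down it reaches from about 0.25 to 0.775 m from the base axis. Payload 4 kg.
Tool frame: the origin (TCP) lies midway between the tips of the shut fingers; the grasp point (between the pads) lies robot.grip_point_offset behind it (robot.grip_point_offset is the distance from the TCP to the grasp point, in m); z points along the fingers, x is the direction in which the jaws open and shut, and the axes are right-handed (so a half turn about z gives the same grasp; the last joint's range is limited). The gripper opens to 94 mm and grips with 3 to 60 N. Pads are 16 mm wide; open, the fingers measure 119 mm over their backs; the gripper's body (75 mm by 177 mm) begins 78 mm behind the grasp point.
Start: joints at [-1.438, 0.087, 1.371, -0, 1.684, -0.103], TCP at [0.128, -0.535, 0.206] pointing down, gripper open.
Joint ranges: [-3.1, 3.1], [-0.76, 2.03], [0.27, 2.55], [-1.08, 4.22], [0.17, 2.65], [-2.57, 2.57]. Speed limits (rad/s): [2.79, 2.79, 3.14, 3.14, 3.14, 3.14].

INTERFACE

Orientations are given as [roll, pitch, yaw] about the fixed x, y, z axes, in that order (R = Rz(yaw) Ry(pitch) Rx(roll)).
In Python, from bench import robot, optics, finder gives the robot as it stands. The module is installed in compiled form; this text tells all that it offers.
- The arm moves only by the tool arm_command, never from a script. Its argument "plan" is a list of rows, each a list of 5 numbers: the opening, from 0 (shut) to 1 (fully open), then the shift along the world's x, y, z in m, then the turn about the world's z in degrees. A call has 1 to 10 rows; each row is the pose to reach, as a shift and turn from the pose commanded when the call began; what a row does not reach only later rows make up. A row lasts 1/8 s, in which the tool goes at most 62.5 mm and 10.7 degrees, less where a joint would pass 70% of its speed; a pose out of reach is approached as far as the arm can. A call with a gripper value outside its range is refused whole. The fingers move at their own pace and stop on an object; the grip force is fixed at half the most. Time passes only in rows, so rows that repeat a pose let the fingers close. It gives the time, the measured TCP pose, the force and the opening at its end, in the units of the state.
- robot.get_obs(): the state, without advancing time (a new reading comes with each control period).
- optics.snapshot(name): name is "scene" or "top" or "wrist"; returns a dict with "image" (480x640x3 uint8, red, green, blue), "fx", "fy", "cx", "cy" (pixels), "position" and "rotation" of the camera in the world; the wrist camera has in their place "hand_eye" (4x4, takes a point from camera to tool coordinates, whose origin is the TCP and whose axes are the tool frame's). Camera axes: x right, y down, z forward; pixel columns grow to the right and rows downward; lengths in m; the calibration is good to about 2 mm. A picture is of the moment at which its call begins: read the wrist's pose just before it. There is no depth.
- robot.close_job(): hands the job in, once; it reports no verdict.
Trained networks look in the newest picture that a camera, given by its name, has taken for a name from the list of things; names that differ only in an ending like _2 or _b are one class to them, and where a whole thing is asked for, a point or a joint stands for the part that bears it (a point fixed in the world has none). Each returns a list of dicts, best first, with "p" (0 to 1); they miss things now and then, are a little off and sometimes report something else, mostly with a low value. They report only what shows in the picture. A call takes as long as a camera call. They do not tell look-alikes from the thing itself.
- finder.masks_of(label, camera): "pixels" (480x640 bool, what is visible of it) and "extent" ([left, top, right, bottom] in pixels, round what is visible of it).
The state is a dict: "time": time; "joint_positions": joint angles; "qvel": joint speeds; "joint_torque": joint torques, N m; "tool_pos": TCP position; "ee_rot": TCP orientation; "wrist_force": force on the tool from outside, world axes, zero at the start; "wrist_torque": the same for the moment, N m; "width": finger opening in m.
Only numpy, scipy, OpenCV 4.12 (cv2) and the standard library are available. Lean on these libraries where they do the work, as an engineer would, in place of code of your own. Each camera call takes 0.05 s, during which the arm holds its last target.

## Working session

There is one attempt and no reset: what is moved stays moved. The work goes in short steps, Python scripts to look and compute and a tool call to move; the robot and the scene stay as the last step left them, time stands still between calls to the robot, and variables do not carry over. Pictures are saved under pics/ and viewed, and the job is handed in when it is done.

Besides the shell and the picture viewer there is one more tool, called after "Emit:" by a JSON object that holds its "method" and its "body". arm_command: Moves the arm, as the interface text tells. Its arguments: {"type":"object","properties":{"plan":{"type":"array","items":{"type":"array","items":{"type":"number"}}}},"required":["plan"]}

```bash
mkdir -p pics; python3 - <<'E'
from bench import robot, optics, finder
import cv2,numpy as np
o=robot.get_obs(); print({k:np.round(v,4).tolist() for k,v in o.items()}); print(robot.grip_point_offset)
for n in ["scene","top"]:
    s=optics.snapshot(n); cv2.imwrite(f"pics/{n}0.png",s["image"][:,:,::-1])
    print(n,s["fx"],s["fy"],s["cx"],s["cy"],np.round(s["position"],4).tolist(),np.round(s["rotation"],4).tolist())
    for l in ["bay","tray","plate","bush","block","pillar","jack","spanner","tin"]:
        print(l,[(round(float(m["p"]),2),[int(x) for x in m["extent"]]) for m in finder.masks_of(l,n)])
E
```

```text
{'time': 0.0, 'joint_positions': [-1.4381, 0.088, 1.3722, 0.0, 1.6836, -0.1031], 'qvel': [0.0007, 0.0002, 0.0008, 0.0001, -0.0016, -0.0001], 'joint_torque': [-0.0013, -34.0185, -30.2427, 0.0716, 0.033, -0.0001], 'tool_pos': [0.1284, -0.5342, 0.2043], 'ee_rot': [-3.1414, 0.0022, -1.335], 'wrist_force': [0.1221, -0.057, 0.1293], 'wrist_torque': [0.0017, 0.029, -0.0052], 'width': 0.0941}
0.0188
scene 439.82487319952423 439.82487319952423 312.990705059597 241.6048406064998 [0.1297, 0.4787, 0.5779] [-2.2405, -0.0153, -2.419]
bay [(0.63, [328, 146, 354, 195])]
tray [(0.87, [154, 313, 307, 451]), (0.24, [391, 201, 463, 242])]
plate [(0.76, [390, 196, 458, 239])]
bush [(0.39, [325, 149, 353, 197])]
block [(0.94, [297, 316, 335, 361]), (0.93, [166, 226, 195, 262]), (0.83, [298, 230, 330, 266]), (0.63, [441, 246, 477, 279]), (0.57, [214, 194, 244, 227])]
pillar [(0.86, [316, 186, 339, 238])]
jack [(0.76, [275, 221, 301, 279])]
spanner [(0.6, [357, 267, 414, 336]), (0.32, [152, 313, 308, 452])]
tin [(0.71, [326, 147, 356, 200])]
top 480.90448045802066 480.90448045802066 318.9817452019713 239.0877715505162 [0.5195, -0.0194, 0.9074] [-3.0665, 0.0101, -1.5937]
bay [(0.93, [254, 167, 408, 279])]
tray [(0.8, [141, 239, 207, 361])]
plate [(0.8, [439, 262, 516, 337])]
bush [(0.65, [339, 195, 364, 217])]
block [(0.77, [397, 355, 438, 396]), (0.74, [320, 231, 350, 257]), (0.71, [303, 109, 331, 144]), (0.69, [221, 312, 262, 350]), (0.66, [223, 122, 260, 155])]
pillar [(0.85, [361, 218, 391, 248])]
jack [(0.6, [287, 234, 313, 262])]
spanner [(0.65, [285, 332, 383, 364])]
tin [(0.77, [438, 148, 490, 200])]
```

View pics/scene0.png

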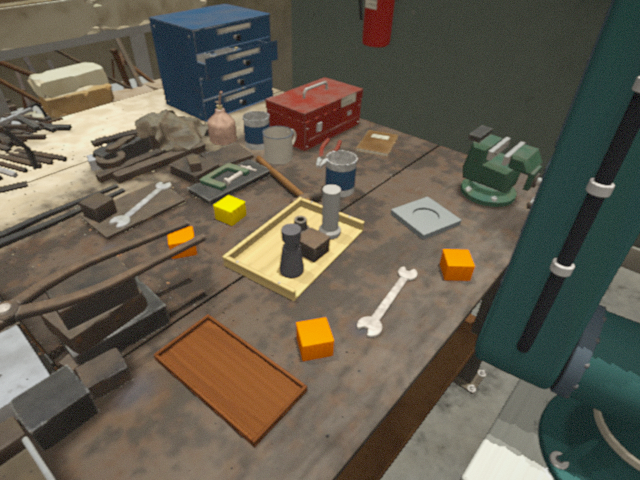

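View pics/top0.png

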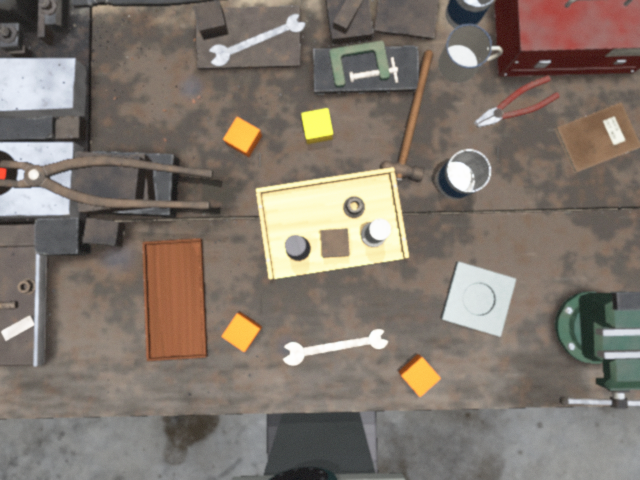

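```bash
cat > h.py <<'E'
from bench import robot, optics, finder
import cv2,numpy as np
from scipy.spatial.transform import Rotation as Ro
def rot(a):
    a=np.array(a); return a if a.shape==(3,3) else Ro.from_euler('xyz',a).as_matrix()
def cam(n):
    o=robot.get_obs(); s=optics.snapshot(n)
    if n=="wrist":
        T=np.eye(4);T[:3,:3]=rot(o["ee_rot"]);T[:3,3]=o["tool_pos"];T=T@np.array(s["hand_eye"]);s["R"]=T[:3,:3];s["P"]=T[:3,3]
    else: s["R"]=rot(s["rotation"]);s["P"]=np.array(s["position"])
    return s
def p2w(s,u,v,z):
    d=s["R"]@np.array([(u-s["cx"])/s["fx"],(v-s["cy"])/s["fy"],1]); return s["P"]+d*(z-s["P"][2])/d[2]
def w2p(s,p):
    c=s["R"].T@(np.array(p)-s["P"]); return np.array([c[0]/c[2]*s["fx"]+s["cx"],c[1]/c[2]*s["fy"]+s["cy"]])
E
python3 - <<'E'
from h import *
s=cam("top"); im=s["image"][:,:,::-1]
cv2.imwrite("pics/c1.png",cv2.resize(im[160:290,240:420],None,fx=4.4,fy=4.4,interpolation=cv2.INTER_CUBIC))
cv2.imwrite("pics/c2.png",np.hstack([cv2.resize(im[230:370,130:220],(360,560)),cv2.resize(im[250:350,430:530],(430,560))[:,:430]]))
for n,u,v,z in [("baycorner_bl",259,188,.03),("bay br",394,169,.03),("bay fr",408,259,.03),("bay fl",269,279,.03),("hole",479,299,.014),
 ("tray",146,241,.014),("tray",202,240,.014),("tray",207,355,.014),("tray",149,360,.014),("jack",297,243,.105),("pillar",378,229,.115),("block",335,243,.043),("bush",354,206,.035),("tin",464,172,.088),("spL",292,354,.008),("spR",378,340,.008)]:
    print(n,np.round(p2w(s,u,v,z),4))
E
```

```text
baycorner_bl [0.683  0.0966 0.03  ]
bay br [ 0.7123 -0.1535  0.03  ]
bay fr [ 0.5456 -0.1732  0.03  ]
bay fl [0.5151 0.0806 0.03  ]
hole [ 0.4695 -0.3037  0.014 ]
tray [0.591  0.3115 0.014 ]
tray [0.5904 0.2065 0.014 ]
tray [0.3787 0.1983 0.014 ]
tray [0.3719 0.305  0.014 ]
jack [0.5744 0.0243 0.105 ]
pillar [ 0.5938 -0.1106  0.115 ]
block [ 0.577  -0.0408  0.043 ]
bush [ 0.6445 -0.0774  0.035 ]
tin [ 0.6913 -0.2647  0.088 ]
spL [0.3762 0.0428 0.008 ]
spR [ 0.3983 -0.1164  0.008 ]
```

View pics/c1.png

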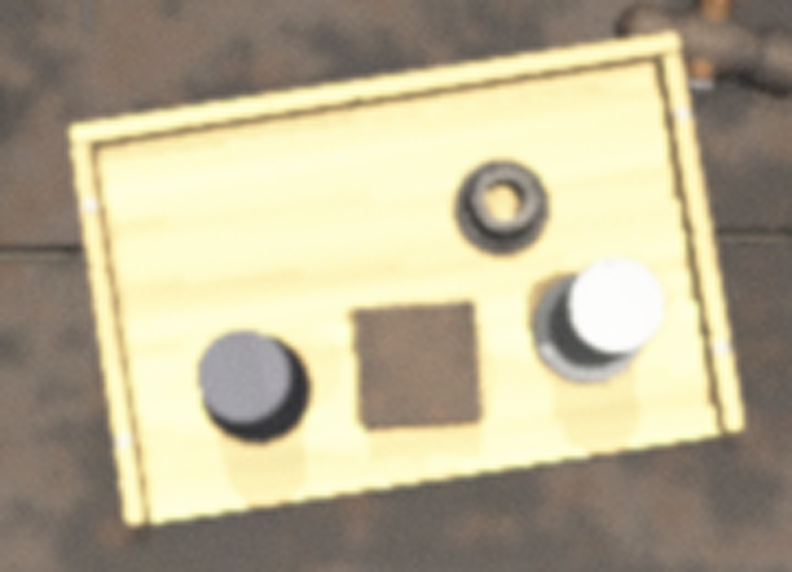

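View pics/c2.png

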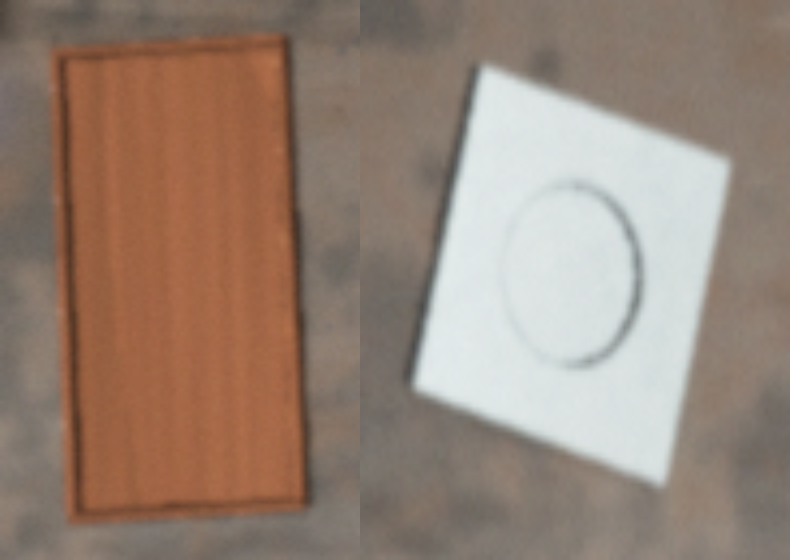

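```bash
python3 - <<'E'
from h import *
s=cam("top")
P={}
for n,u,v,z in [("jack",296.1,245.9,.105),("pillar",379.8,229.5,.115),("block",334.8,243.5,.043),("bushtop",354,205.5,.035),("bushfl",354,207.2,.012)]:
    P[n]=p2w(s,u,v,z); print(n,np.round(P[n],4))
print(np.linalg.norm(P["jack"][:2]-P["block"][:2]),np.linalg.norm(P["pillar"][:2]-P["block"][:2]))
E
```

```text
jack [0.5696 0.0259 0.105 ]
pillar [ 0.5929 -0.1136  0.115 ]
block [ 0.5761 -0.0404  0.043 ]
bushtop [ 0.6454 -0.0775  0.035 ]
bushfl [ 0.6455 -0.0789  0.012 ]
0.06661414356646704 0.07505179764476343
```

Emit:
{"method": "arm_command", "body": {"plan": [[1,0.03,0.06,0.05,10],[1,0.06,0.12,0.1,20],[1,0.09,0.18,0.13,30],[1,0.12,0.23,0.13,40],[1,0.15,0.28,0.13,50],[1,0.18,0.33,0.13,60],[1,0.21,0.38,0.13,70],[1,0.25,0.42,0.13,80],[1,0.3,0.45,0.13,83.3],[1,0.3,0.45,0.13,83.3]]}}

```text
time: 2.35
tool_pos: [0.4301, -0.0822, 0.335]
ee_rot: [-3.141, 0.0, 0.124]
wrist_force: [-0.1, -1.1, -0.1]
width: 0.0939
```

```bash
python3 - <<'E'
from h import *
o=robot.get_obs(); print(np.round(o["tool_pos"],4),np.round(o["ee_rot"],4))
s=cam("wrist"); cv2.imwrite("pics/w1.png",s["image"][:,:,::-1]); np.savez("w1.npz",**{k:np.array(v) for k,v in s.items()})
print(s["P"],s["R"])
for l in ["jack","pillar","block","bush"]:
    for m in finder.masks_of(l,"wrist")[:2]: print(l,round(float(m["p"]),2),[int(x) for x in m["extent"]])
for n,p in dict(jack=(.5696,.0259,.105),pillar=(.5929,-.1136,.115),block=(.5761,-.0404,.043),bush=(.6454,-.0775,.035)).items(): print(n,w2p(s,p))
E
```

```text
[ 0.4301 -0.0822  0.335 ] [-3.1408e+00  3.0000e-04  1.2410e-01]
[ 0.42068789 -0.00512155  0.51538378] [[ 0.99222269  0.12047889  0.03128847]
 [ 0.12446369 -0.95682253 -0.26267743]
 [-0.00170957  0.26452878 -0.96437628]]
jack 0.97 [431, 91, 505, 131]
pillar 0.68 [427, 215, 495, 279]
block 0.94 [608, 150, 638, 200]
block 0.77 [625, 32, 639, 61]
bush 0.66 [480, 194, 516, 230]
jack [481.91635671 111.49036209]
pillar [476.83799459 260.40573317]
block [453.23550007 176.12377368]
bush [503.40138468 214.93004853]
```

View pics/w1.png

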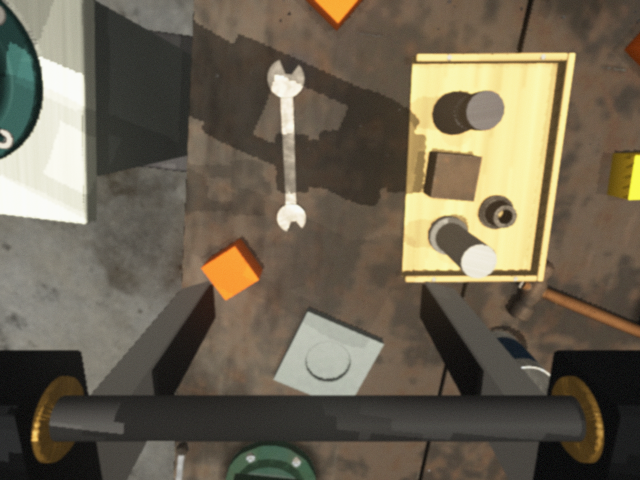

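```bash
python3 - <<'E'
from h import *
s=dict(np.load("w1.npz"))
im=s["image"][:,:,::-1]
cv2.imwrite("pics/w1c.png",cv2.resize(im[40:290,390:590],None,fx=2.4,fy=2.4,interpolation=cv2.INTER_CUBIC))
for n,u,v,z in [("jack",486,111,.105),("pillar",478,261,.115),("bush",505,214,.035),("hole",328,362,.014)]: print(n,np.round(p2w(s,u,v,z),4))
E
```

```text
jack [0.5732 0.0268 0.105 ]
pillar [ 0.5942 -0.1141  0.115 ]
bush [ 0.647  -0.0762  0.035 ]
hole [ 0.4719 -0.3045  0.014 ]
```

View pics/w1c.png

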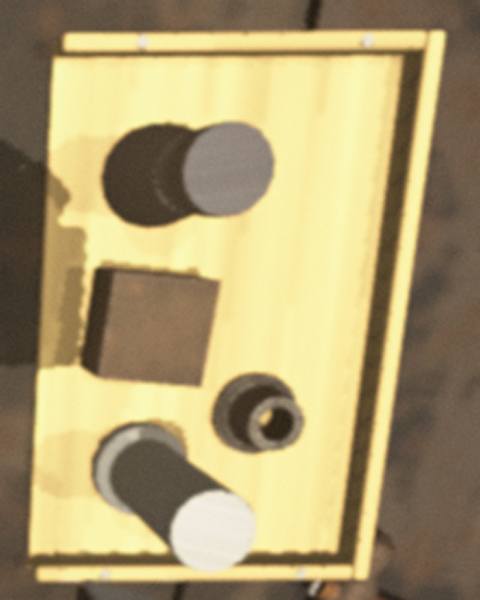

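Emit:
{"method": "arm_command", "body": {"plan": [[1,0.036,0.027,-0.03,0],[1,0.072,0.054,-0.06,0],[1,0.108,0.081,-0.09,0],[1,0.142,0.109,-0.12,0],[1,0.142,0.109,-0.17,0],[1,0.142,0.109,-0.22,0],[1,0.142,0.109,-0.25,0],[1,0.142,0.109,-0.258,0],[1,0.142,0.109,-0.258,0]]}}

```text
time: 3.72
tool_pos: [0.5707, 0.0232, 0.0784]
ee_rot: [3.141, -0.001, 0.117]
wrist_force: [-0.2, -0.1, 0.1]
width: 0.094
```

```bash
python3 - <<'E'
from h import *
s=cam("wrist"); t=cam("scene")
cv2.imwrite("pics/w2.png",np.hstack([cv2.resize(s["image"],(400,300)),cv2.resize(t["image"][130:330,210:410],(300,300))])[:,:,::-1])
E
```

```text
(no output)
```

View pics/w2.png

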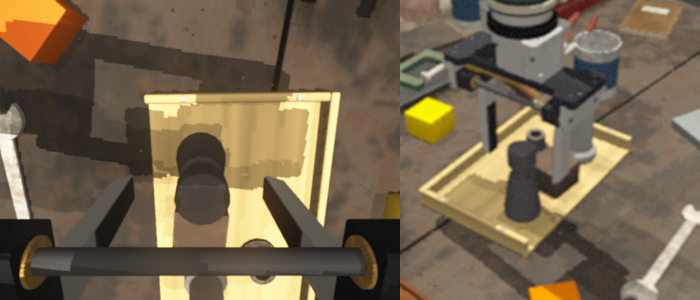

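Emit:
{"method": "arm_command", "body": {"plan": [[1,0.001,0.003,-0.001,0],[0,0.001,0.003,-0.001,0],[0,0.001,0.003,-0.001,0],[0,0.001,0.003,-0.001,0],[0,0.001,0.003,-0.001,0],[0,0.001,0.003,-0.001,0],[0,0.001,0.003,-0.001,0]]}}

```text
time: 4.7
tool_pos: [0.5715, 0.0272, 0.0764]
ee_rot: [-3.142, 0.0, 0.119]
wrist_force: [-0.1, -0.1, -0.0]
width: 0.0374
```

Emit:
{"method": "arm_command", "body": {"plan": [[0,0,0,0.03,0],[0,0,0,0.07,0],[0,0,0.03,0.08,10],[0,-0.003,0.07,0.08,20],[0,-0.006,0.11,0.08,30],[0,-0.01,0.15,0.08,40],[0,-0.014,0.19,0.08,50],[0,-0.018,0.22,0.08,60],[0,-0.018,0.231,0.08,70],[0,-0.018,0.231,0.08,80]]}}

```text
time: 5.95
tool_pos: [0.5524, 0.2592, 0.1547]
ee_rot: [-3.139, 0.001, 1.523]
wrist_force: [0.0, 0.1, -3.0]
width: 0.0345
```

Emit:
{"method": "arm_command", "body": {"plan": [[0,0,0,-0.02,5],[0,0,0,-0.05,5],[0,0,0,-0.07,5],[0,0,0,-0.075,5],[0,0,0,-0.077,5],[0,0,0,-0.077,5]]}}

```text
time: 6.7
tool_pos: [0.5539, 0.2584, 0.0801]
ee_rot: [3.141, -0.001, 1.602]
wrist_force: [-0.2, 0.3, -3.3]
width: 0.0341
```

```bash
python3 - <<'E'
from h import *
s=cam("top"); t=cam("scene")
cv2.imwrite("pics/t2.png",np.hstack([cv2.resize(s["image"][150:370,120:320],(400,440)),cv2.resize(t["image"][190:470,140:340],(315,440))])[:,:,::-1])
o=robot.get_obs();print(o["tool_pos"],o["wrist_force"],o["width"])
E
```

```text
[0.55398827 0.25838135 0.08033543] [ 0.43901927  0.35985336 -4.36779269] 0.03469220422195111
```

View pics/t2.png

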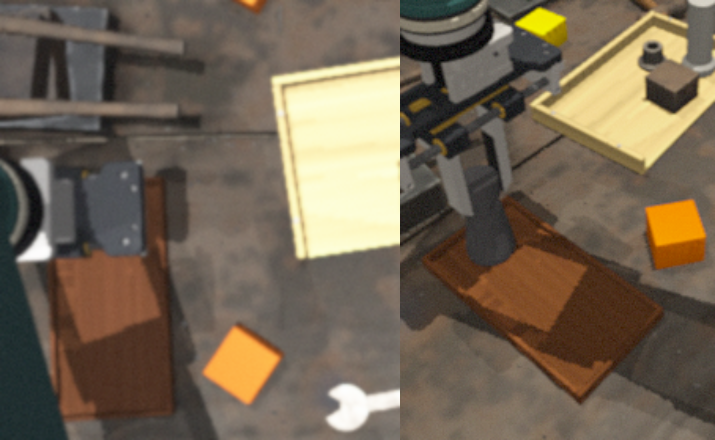

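Emit:
{"method": "arm_command", "body": {"plan": [[0,0,0,-0.002,0],[0,0,0,-0.004,0],[0,0,0,-0.004,0]]}}

```text
time: 7.18
tool_pos: [0.5551, 0.2588, 0.0788]
ee_rot: [3.137, -0.002, 1.603]
wrist_force: [-0.7, 0.6, 5.5]
width: 0.0343
```

Emit:
{"method": "arm_command", "body": {"plan": [[0,0,0,0.002,0],[0.7,0,0,0.002,0],[0.7,0,0,0.002,0],[0.7,0,0,0.002,0],[1,0,0,0.03,0],[1,0,0,0.08,0],[1,0,0,0.13,0],[1,0,-0.04,0.16,-10]]}}

```text
time: 8.18
tool_pos: [0.554, 0.2198, 0.2385]
ee_rot: [3.138, -0.002, 1.427]
wrist_force: [-0.0, -0.7, -1.1]
width: 0.0938
```

```bash
python3 - <<'E'
from h import *
s=cam("wrist"); t=cam("scene")
cv2.imwrite("pics/w3.png",np.hstack([cv2.resize(s["image"],(480,360)),cv2.resize(t["image"][190:470,140:340],(257,360))])[:,:,::-1])
E
```

```text
(no output)
```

View pics/w3.png

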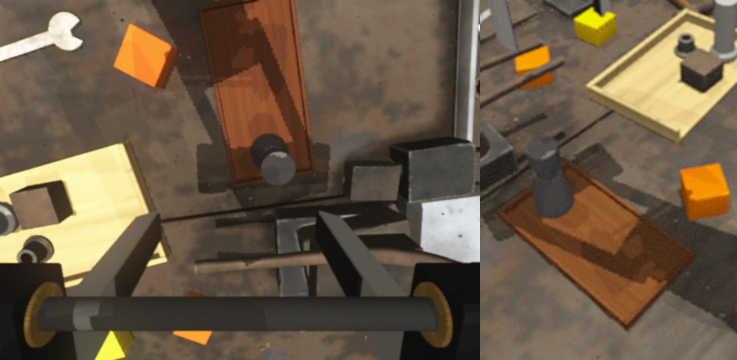

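Emit:
{"method": "arm_command", "body": {"plan": [[1,0.004,-0.04,0,-10],[1,0.008,-0.08,0,-20],[1,0.013,-0.12,0,-30],[1,0.018,-0.16,0,-40],[1,0.023,-0.2,0,-50],[1,0.028,-0.24,0,-60],[1,0.033,-0.28,0,-70],[1,0.04,-0.32,0,-75],[1,0.04,-0.334,0,-75],[1,0.04,-0.334,0,-75]]}}

```text
time: 9.52
tool_pos: [0.5932, -0.1156, 0.2344]
ee_rot: [-3.14, 0.002, 0.12]
wrist_force: [0.0, 1.0, -0.0]
width: 0.0942
```

```bash
python3 - <<'E'
from h import *
s=cam("wrist"); t=cam("scene")
o=robot.get_obs();print(o["tool_pos"],o["ee_rot"])
print(w2p(s,(.5938,-.1138,.115)))
cv2.imwrite("pics/w4.png",s["image"][:,:,::-1])
E
```

```text
[ 0.59336598 -0.11437375  0.23513799] [-3.14041576e+00  3.75700250e-04  1.21156026e-01]
[318.95808285 233.34244937]
```

View pics/w4.png

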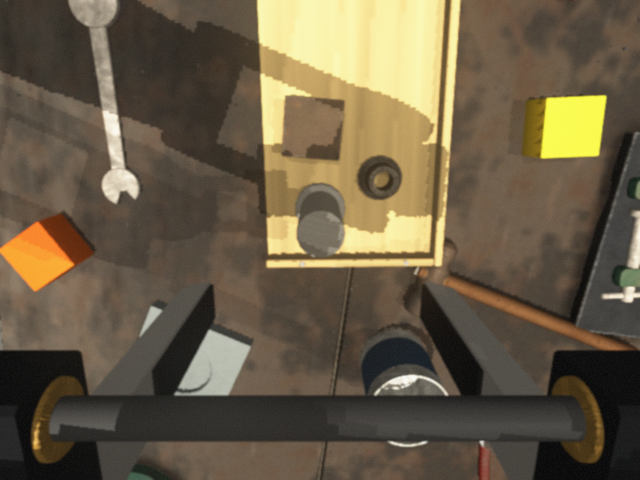

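Emit:
{"method": "arm_command", "body": {"plan": [[1,0,0,-0.05,0],[1,0,0,-0.1,0],[1,0,0,-0.14,0],[1,0,0,-0.153,0],[1,0,0,-0.153,0],[0,0,0,-0.153,0],[0,0,0,-0.153,0],[0,0,0,-0.153,0],[0,0,0,-0.153,0],[0,0,0,-0.153,0]]}}

```text
time: 10.88
tool_pos: [0.5935, -0.1159, 0.0826]
ee_rot: [3.142, -0.0, 0.119]
wrist_force: [-0.3, -0.2, -0.0]
width: 0.0475
```

Emit:
{"method": "arm_command", "body": {"plan": [[0,0,0,0,0]]}}

```text
time: 11.0
tool_pos: [0.5937, -0.1158, 0.0825]
ee_rot: [3.142, -0.001, 0.119]
wrist_force: [1.9, 0.5, 0.6]
width: 0.0376
```

Emit:
{"method": "arm_command", "body": {"plan": [[0,0,0,0,0],[0,0,0,0.04,0],[0,0,0,0.09,0],[0,-0.01,0.04,0.1,10],[0,-0.025,0.085,0.1,20],[0,-0.04,0.13,0.1,30],[0,-0.055,0.18,0.1,40],[0,-0.07,0.23,0.1,50],[0,-0.085,0.28,0.1,60],[0,-0.1,0.33,0.1,70]]}}

```text
time: 12.25
tool_pos: [0.4917, 0.2153, 0.1805]
ee_rot: [-3.138, 0.002, 1.346]
wrist_force: [0.6, -0.3, -4.9]
width: 0.0352
```

Emit:
{"method": "arm_command", "body": {"plan": [[0,-0.01,0.035,0,10],[0,-0.011,0.041,0,15],[0,-0.011,0.041,-0.03,15],[0,-0.011,0.041,-0.07,15],[0,-0.011,0.041,-0.09,15],[0,-0.011,0.041,-0.094,15],[0,-0.011,0.041,-0.094,15]]}}

```text
time: 13.12
tool_pos: [0.4822, 0.2551, 0.0881]
ee_rot: [-3.141, 0.0, 1.602]
wrist_force: [0.5, 0.4, -4.9]
width: 0.0359
```

Emit:
{"method": "arm_command", "body": {"plan": [[0,0,0,-0.003,0],[0,0,0,-0.005,0],[0,0,0,-0.005,0]]}}

```text
time: 13.5
tool_pos: [0.4826, 0.2552, 0.0838]
ee_rot: [3.141, -0.0, 1.602]
wrist_force: [-0.1, -0.3, -5.3]
width: 0.0354
```

Emit:
{"method": "arm_command", "body": {"plan": [[0,0,0,-0.002,0],[0,0,0,-0.002,0]]}}

```text
time: 13.75
tool_pos: [0.4831, 0.2554, 0.0826]
ee_rot: [3.14, -0.001, 1.602]
wrist_force: [-0.4, -0.4, -1.6]
width: 0.0354
```

Touching the tray floor; release and rise.

Emit:
{"method": "arm_command", "body": {"plan": [[0,0,0,-0.001,0],[0.7,0,0,0,0],[0.7,0,0,0,0],[0.7,0,0,0,0],[1,0,0,0.03,0],[1,0,0,0.08,0],[1,0,0,0.13,0],[1,0,-0.04,0.15,-10],[1,0.01,-0.085,0.15,-20],[1,0.02,-0.13,0.15,-30]]}}

```text
time: 15.0
tool_pos: [0.5027, 0.1242, 0.232]
ee_rot: [3.141, -0.001, 1.074]
wrist_force: [0.4, 0.3, -0.6]
width: 0.0939
```

```bash
python3 - <<'E'
from h import *
s=cam("top"); t=cam("scene")
cv2.imwrite("pics/t3.png",np.hstack([cv2.resize(s["image"][150:370,120:320],(400,440)),cv2.resize(t["image"][190:470,140:340],(315,440))])[:,:,::-1])
E
```

```text
(no output)
```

View pics/t3.png

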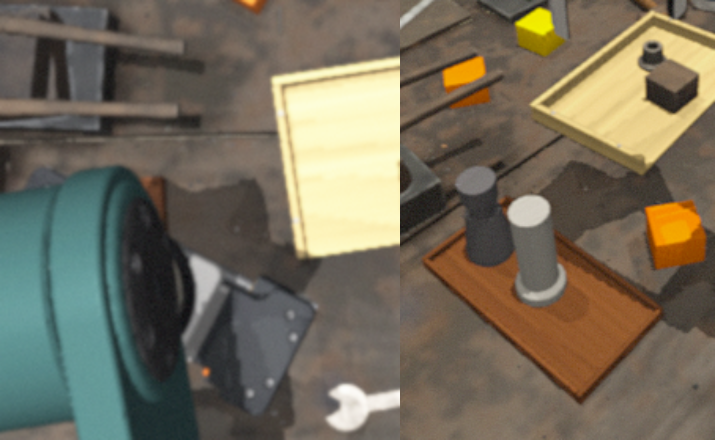

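Emit:
{"method": "arm_command", "body": {"plan": [[0.78,0.012,-0.03,0,-10],[0.78,0.024,-0.06,0,-20],[0.78,0.036,-0.09,0,-30],[0.78,0.048,-0.12,0,-40],[0.78,0.06,-0.145,0,-50],[0.78,0.074,-0.165,-0.02,-60],[0.78,0.074,-0.165,-0.07,-62.5],[0.78,0.074,-0.165,-0.12,-62.5],[0.78,0.074,-0.165,-0.13,-62.5]]}}

```text
time: 16.23
tool_pos: [0.5735, -0.0385, 0.0968]
ee_rot: [-3.14, 0.009, -0.01]
wrist_force: [-0.1, 1.1, 0.7]
width: 0.0736
```

```bash
python3 - <<'E'
from h import *
s=cam("wrist")
o=robot.get_obs();print(o["tool_pos"],o["ee_rot"],o["width"])
for d in [(-.025,-.025),(.025,-.025),(.025,.025),(-.025,.025)]: print(w2p(s,(.577+d[0],-.0404+d[1],.043)))
cv2.imwrite("pics/w5.png",s["image"][:,:,::-1])
E
```

```text
[ 0.57454566 -0.03872141  0.0980209 ] [-3.14024504  0.00638291 -0.0105735 ] 0.0732358367452532
[282.88625515 306.86620159]
[366.59889984 306.47563366]
[368.45490124 224.75949078]
[280.15177408 225.38595132]
```

View pics/w5.png

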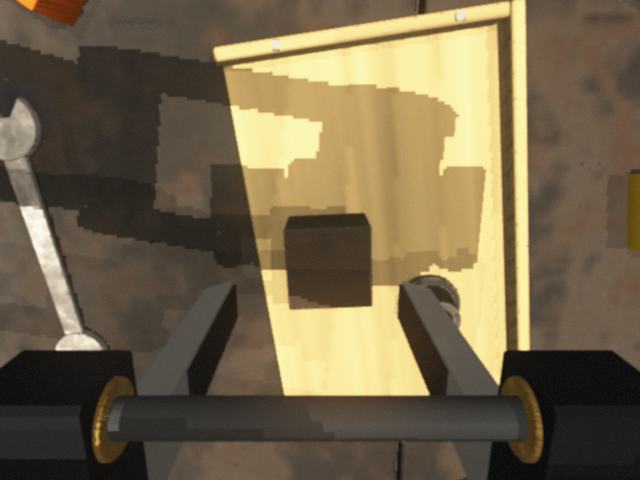

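Emit:
{"method": "arm_command", "body": {"plan": [[0.78,0.004,-0.0015,-0.03,0],[0.78,0.004,-0.0015,-0.06,0],[0.78,0.004,-0.0015,-0.08,0],[0.78,0.004,-0.0015,-0.087,0],[0.78,0.004,-0.0015,-0.087,0]]}}

```text
time: 16.9
tool_pos: [0.5817, -0.0412, 0.0161]
ee_rot: [3.141, -0.002, -0.012]
wrist_force: [-0.1, -0.1, -0.8]
width: 0.0734
```

Emit:
{"method": "arm_command", "body": {"plan": [[0,0,0,0,0],[0,0,0,0,0],[0,0,0,0,0],[0,0,0,0,0],[0,0,0,0,0]]}}

```text
time: 17.52
tool_pos: [0.5801, -0.0413, 0.0154]
ee_rot: [3.141, 0.001, -0.012]
wrist_force: [-3.1, -0.2, 5.5]
width: 0.0502
```

Emit:
{"method": "arm_command", "body": {"plan": [[0,0,0,0.02,0],[0,0,0,0.07,0],[0,0,0.02,0.115,10],[0,-0.02,0.055,0.115,20],[0,-0.04,0.09,0.115,30],[0,-0.06,0.125,0.115,40],[0,-0.08,0.16,0.115,50],[0,-0.1,0.195,0.115,60],[0,-0.125,0.23,0.115,70],[0,-0.15,0.265,0.115,80]]}}

```text
time: 18.77
tool_pos: [0.4286, 0.2244, 0.127]
ee_rot: [-3.139, 0.001, 1.39]
wrist_force: [-0.3, 0.5, -6.1]
width: 0.05
```

Emit:
{"method": "arm_command", "body": {"plan": [[0,-0.02,0.029,0,10],[0,-0.02,0.029,0,12.7],[0,-0.02,0.029,0,12.7]]}}

```text
time: 19.15
tool_pos: [0.4093, 0.2526, 0.1274]
ee_rot: [-3.139, 0.001, 1.606]
wrist_force: [-0.2, 0.1, -6.4]
width: 0.0501
```

```bash
python3 - <<'E'
from h import *
s=cam("wrist")
o=robot.get_obs();print(o["tool_pos"],o["ee_rot"],o["width"],o["wrist_force"])
print("jack,pillar axes should be",w2p(s,(.4829,.2553,.115)),w2p(s,(.5545,.2585,.105)))
cv2.imwrite("pics/w6.png",s["image"][:,:,::-1])
E
```

```text
[0.40966184 0.25235554 0.12774343] [-3.13902327e+00  1.06878634e-03  1.60517117e+00] 0.05003225942067951 [-0.15948415  0.20321895 -6.18877495]
jack,pillar axes should be [316.15530098 419.74067443] [317.31704107 511.07873028]
```

View pics/w6.png

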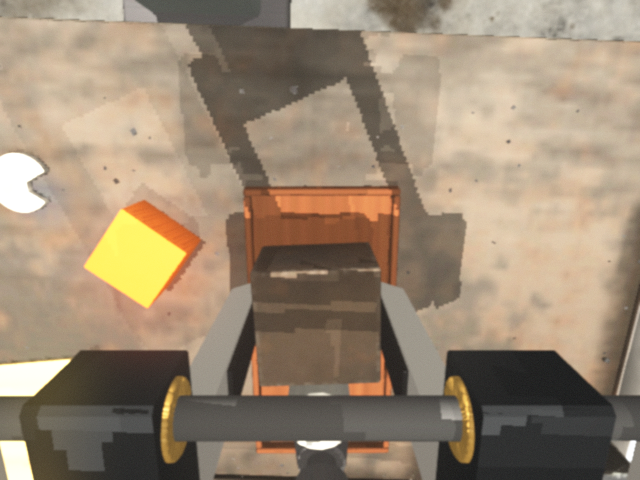

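Emit:
{"method": "arm_command", "body": {"plan": [[0,0,0,-0.03,0],[0,0,0,-0.07,0],[0,0,0,-0.1,0],[0,0,0,-0.11,0],[0,0,0,-0.112,0],[0,0,0,-0.112,0]]}}

```text
time: 19.95
tool_pos: [0.4117, 0.2531, 0.0188]
ee_rot: [3.139, -0.001, 1.605]
wrist_force: [-0.2, -0.4, -6.1]
width: 0.0501
```

Emit:
{"method": "arm_command", "body": {"plan": [[0,0,0,-0.003,0],[0,0,0,-0.004,0],[0,0,0,-0.004,0]]}}

```text
time: 20.32
tool_pos: [0.4117, 0.2532, 0.0154]
ee_rot: [3.139, -0.001, 1.606]
wrist_force: [-0.5, -0.5, 2.7]
width: 0.0504
```

Contact. Release and rise.

Emit:
{"method": "arm_command", "body": {"plan": [[0,0,0,0.001,0],[0.75,0,0,0.001,0],[0.75,0,0,0.001,0],[0.75,0,0,0.001,0],[0.75,0,0,0.03,0],[0.75,0,0,0.08,0],[0.75,0,0,0.14,0],[0.75,0,0,0.2,0],[0.75,0,-0.03,0.21,-10],[0.75,0,-0.06,0.21,-20]]}}

```text
time: 21.58
tool_pos: [0.4113, 0.1925, 0.2256]
ee_rot: [3.138, -0.002, 1.252]
wrist_force: [-0.5, 0.7, -0.1]
width: 0.0706
```

Emit:
{"method": "arm_command", "body": {"plan": [[0.75,0.02,-0.03,0,-10],[0.75,0.04,-0.06,0,-20],[0.75,0.06,-0.1,0,-30],[0.75,0.085,-0.14,0,-40],[0.75,0.11,-0.18,0,-50],[0.75,0.14,-0.22,0,-60],[0.75,0.19,-0.26,0,-65],[0.75,0.234,-0.27,0,-65],[0.75,0.234,-0.27,0,-65]]}}

```text
time: 22.7
tool_pos: [0.6459, -0.0786, 0.2196]
ee_rot: [-3.14, 0.005, 0.121]
wrist_force: [-0.5, 0.1, -1.4]
width: 0.0702
```

```bash
python3 - <<'E'
from h import *
s=cam("wrist"); t=cam("top")
o=robot.get_obs();print(o["tool_pos"],o["ee_rot"],o["width"])
print(w2p(s,(.646,-.077,.035)), "tcp",w2p(s,o["tool_pos"]))
cv2.imwrite("pics/w7.png",s["image"][:,:,::-1])
cv2.imwrite("pics/t7.png",cv2.resize(t["image"][140:390,110:430],None,fx=2.2,fy=2.2)[:,:,::-1])
E
```

```text
[ 0.64413015 -0.07718135  0.22249054] [-3.14073003e+00  2.08212674e-03  1.22377058e-01] 0.07050599566517678
[318.98009763 215.27823497] tcp [313.92451716 299.95074378]
```

View pics/w7.png

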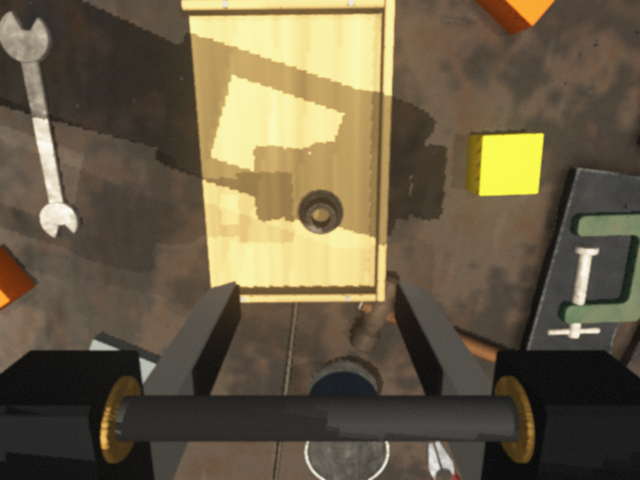

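View pics/t7.png

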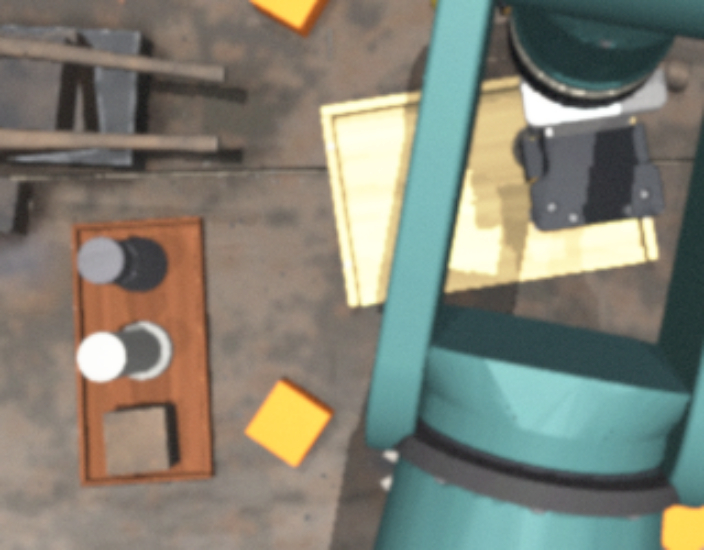

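Emit:
{"method": "arm_command", "body": {"plan": [[0.5,0.001,0.0,-0.05,0],[0.5,0.001,0.0,-0.1,0],[0.5,0.001,0.0,-0.15,0],[0.5,0.001,0.0,-0.175,0],[0.5,0.001,0.0,-0.175,0],[0.5,0.001,0.0,-0.175,0]]}}

```text
time: 23.55
tool_pos: [0.6463, -0.077, 0.0514]
ee_rot: [3.14, -0.004, 0.123]
wrist_force: [0.0, -0.6, 0.9]
width: 0.0471
```

```bash
python3 - <<'E'
from h import *
s=cam("wrist")
o=robot.get_obs();print(o["tool_pos"],o["ee_rot"],o["width"])
print(w2p(s,(.6465,-.0765,.035)))
cv2.imwrite("pics/w8.png",s["image"][:,:,::-1])
E
```

```text
[ 0.64672276 -0.07723213  0.05176655] [ 3.13999461 -0.00475783  0.12283434] 0.04748121891153637
[317.91261957 286.59044356]
```

View pics/w8.png

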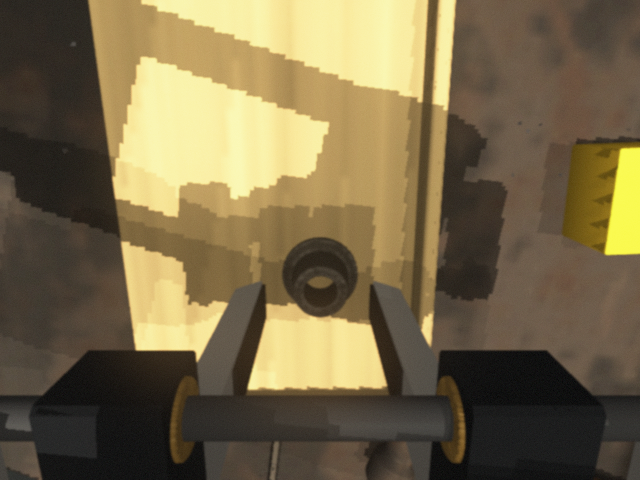

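Emit:
{"method": "arm_command", "body": {"plan": [[0.5,0.0005,-0.001,-0.02,0],[0.5,0.0005,-0.001,-0.034,0],[0.5,0.0005,-0.001,-0.035,0],[0.5,0.0005,-0.001,-0.035,0],[0.5,0.0005,-0.001,-0.035,0]]}}

```text
time: 24.22
tool_pos: [0.6463, -0.0784, 0.0139]
ee_rot: [3.141, -0.001, 0.122]
wrist_force: [-0.4, 0.9, -0.3]
width: 0.0468
```

Emit:
{"method": "arm_command", "body": {"plan": [[0.5,0,0,0.004,0],[0.5,0,0,0.004,0],[0,0,0,0.004,0],[0,0,0,0.004,0],[0,0,0,0.004,0],[0,0,0,0.004,0],[0,0,0,0.004,0]]}}

```text
time: 25.1
tool_pos: [0.6461, -0.0783, 0.0175]
ee_rot: [-3.142, -0.0, 0.122]
wrist_force: [1.2, 0.6, 0.0]
width: 0.0283
```

Emit:
{"method": "arm_command", "body": {"plan": [[0,0,0,0.03,0],[0,0,0,0.08,0],[0,-0.01,-0.02,0.1,0],[0,-0.04,-0.055,0.1,0],[0,-0.075,-0.1,0.1,0],[0,-0.11,-0.145,0.1,0],[0,-0.145,-0.19,0.09,0],[0,-0.175,-0.226,0.07,0],[0,-0.175,-0.226,0.07,0],[0,-0.175,-0.226,0.07,0]]}}

```text
time: 26.35
tool_pos: [0.4701, -0.3044, 0.0869]
ee_rot: [-3.14, 0.001, 0.121]
wrist_force: [0.6, 0.3, -1.3]
width: 0.0285
```

```bash
python3 - <<'E'
from h import *
s=cam("wrist"); t=cam("top")
o=robot.get_obs();print(o["tool_pos"],o["ee_rot"],o["width"],o["wrist_force"])
print(w2p(s,(.471,-.304,.014)))
np.savez("w9.npz",**{k:np.array(v) for k,v in s.items()})
cv2.imwrite("pics/w9.png",s["image"][:,:,::-1])
E
```

```text
[ 0.47148794 -0.3038848   0.0877851 ] [ 3.14141551e+00 -6.12945847e-04  1.23310558e-01] 0.02846376192266602 [-0.2789994  -0.04371583 -1.46247219]
[319.0344765  253.78284171]
```

View pics/w9.png

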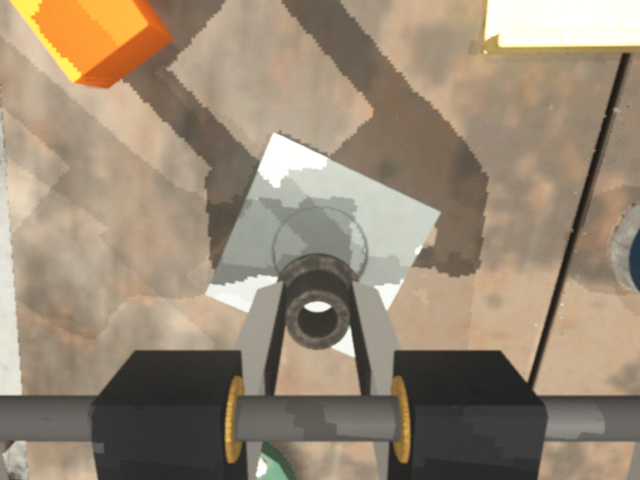

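Emit:
{"method": "arm_command", "body": {"plan": [[0,0,0,-0.03,0],[0,0,0,-0.05,0],[0,0,0,-0.06,0],[0,0,0,-0.064,0],[0,0,0,-0.064,0]]}}

```text
time: 27.08
tool_pos: [0.4716, -0.3043, 0.0241]
ee_rot: [3.141, -0.001, 0.123]
wrist_force: [0.4, -0.3, -1.7]
width: 0.0282
```

Emit:
{"method": "arm_command", "body": {"plan": [[0,0,0,-0.001,0],[0,0,0,-0.002,0]]}}

```text
time: 27.32
tool_pos: [0.4714, -0.3047, 0.0222]
ee_rot: [3.141, -0.001, 0.122]
wrist_force: [0.4, -1.0, -1.9]
width: 0.0282
```

Emit:
{"method": "arm_command", "body": {"plan": [[0,0,0,-0.002,0],[0,0,0,-0.002,0]]}}

```text
time: 27.58
tool_pos: [0.4713, -0.3046, 0.0204]
ee_rot: [3.141, -0.001, 0.122]
wrist_force: [-1.2, 0.5, 3.5]
width: 0.0282
```

Contact at the expected height; release, rise and look.

Emit:
{"method": "arm_command", "body": {"plan": [[0,0,0,0.0005,0],[0.5,0,0,0.0005,0],[0.5,0,0,0.0005,0],[0.5,0,0,0.0005,0],[0.5,0,0,0.03,0],[0.5,0,0,0.09,0],[0.5,0,0,0.15,0],[0.5,0,0.02,0.2,0],[0.5,0,0.03,0.2,0],[0.5,0,0.03,0.2,0]]}}

```text
time: 28.82
tool_pos: [0.4708, -0.2736, 0.2188]
ee_rot: [-3.141, 0.001, 0.123]
wrist_force: [0.6, 0.0, -0.1]
width: 0.0471
```

```bash
python3 - <<'E'
from h import *
s=cam("wrist"); t=cam("scene")
o=robot.get_obs();print(o["tool_pos"],o["ee_rot"],o["width"],o["wrist_force"])
print("bush top pred",w2p(s,(.4715,-.3045,.038)),"hole",w2p(s,(.471,-.304,.014)))
cv2.imwrite("pics/w10.png",np.hstack([s["image"][100:400,170:470],t["image"][130:430,170:470]])[:,:,::-1])
E
```

```text
[ 0.47016572 -0.27390483  0.21702957] [-3.13898757e+00  3.12153289e-03  1.22402419e-01] 0.04674609948728234 [-0.47037049  1.04815112 -1.14088935]
bush top pred [314.18696696 251.58833551] hole [313.94880151 243.70153968]
```

View pics/w10.png

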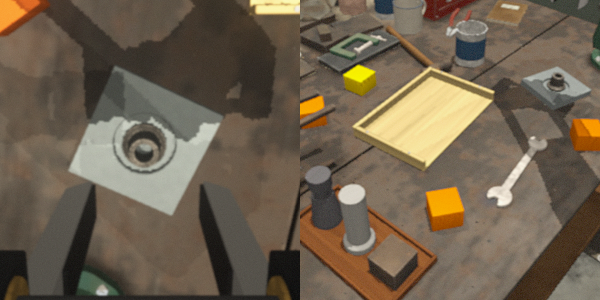

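Emit:
{"method": "arm_command", "body": {"plan": [[0.75,-0.006,0.055,0,9],[0.75,-0.012,0.11,0,18],[0.75,-0.018,0.165,0,27],[0.75,-0.024,0.22,0,36],[0.75,-0.03,0.275,0,45],[0.75,-0.036,0.33,0,54],[0.75,-0.042,0.385,0,63],[0.75,-0.048,0.44,0,72],[0.75,-0.054,0.49,0,80],[0.75,-0.059,0.527,0,85]]}}

```text
time: 30.18
tool_pos: [0.411, 0.254, 0.2171]
ee_rot: [-3.138, 0.002, 1.61]
wrist_force: [-0.2, -1.0, -0.1]
width: 0.0704
```

Emit:
{"method": "arm_command", "body": {"plan": [[0.75,0,0,-0.05,0],[0.75,0,0,-0.1,0],[0.75,0,0,-0.12,0],[0.75,0,0,-0.12,0]]}}

```text
time: 30.68
tool_pos: [0.4097, 0.2512, 0.0954]
ee_rot: [-3.134, 0.003, 1.605]
wrist_force: [0.2, -0.6, 0.2]
width: 0.0707
```

```bash
python3 - <<'E'
from h import *
s=cam("wrist")
o=robot.get_obs();print(o["tool_pos"],o["ee_rot"],o["width"],o["wrist_force"])
for d in [(-.025,-.025),(.025,-.025),(.025,.025),(-.025,.025)]: print(w2p(s,(.4117+d[0],.2532+d[1],.043)))
cv2.imwrite("pics/w11.png",s["image"][:,:,::-1])
E
```

```text
[0.41108837 0.25192356 0.09763326] [-3.13772007e+00  1.68936120e-03  1.60540186e+00] 0.07058949136829888 [0.18088529 0.40617821 0.44915006]
[276.95627741 224.41515727]
[276.02938456 306.67146273]
[360.18041336 309.5426333 ]
[365.6166917  227.54000265]
```

View pics/w11.png

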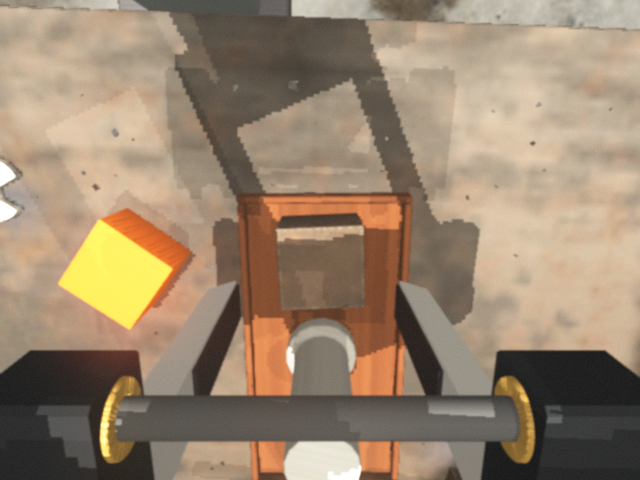

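Emit:
{"method": "arm_command", "body": {"plan": [[0.75,0.0005,0.001,-0.04,0],[0.75,0.0005,0.001,-0.07,0],[0.75,0.0005,0.001,-0.08,0],[0.75,0.0005,0.001,-0.082,0],[0,0.0005,0.001,-0.082,0],[0,0.0005,0.001,-0.082,0],[0,0.0005,0.001,-0.082,0],[0,0.0005,0.001,-0.082,0],[0,0.0005,0.001,-0.082,0]]}}

```text
time: 31.85
tool_pos: [0.4134, 0.2538, 0.0188]
ee_rot: [3.139, -0.0, 1.606]
wrist_force: [-0.7, -2.8, 5.9]
width: 0.0499
```

Emit:
{"method": "arm_command", "body": {"plan": [[0,0,0,0.02,0],[0,0,0,0.07,0],[0,0,0,0.12,0],[0,0.01,-0.03,0.12,-10],[0,0.025,-0.065,0.12,-20],[0,0.045,-0.1,0.12,-30],[0,0.065,-0.135,0.12,-40],[0,0.085,-0.17,0.12,-50],[0,0.105,-0.205,0.12,-60],[0,0.125,-0.24,0.12,-70]]}}

```text
time: 33.1
tool_pos: [0.5364, 0.013, 0.1345]
ee_rot: [-3.138, 0.004, 0.378]
wrist_force: [-0.4, 0.8, -6.8]
width: 0.0498
```

Emit:
{"method": "arm_command", "body": {"plan": [[0,0.02,-0.03,0,-10],[0,0.042,-0.057,0,-20],[0,0.042,-0.057,0,-22.7],[0,0.042,-0.057,-0.04,-22.7],[0,0.042,-0.057,-0.08,-22.7],[0,0.042,-0.057,-0.1,-22.7],[0,0.042,-0.057,-0.11,-22.7],[0,0.042,-0.057,-0.11,-22.7]]}}

```text
time: 34.1
tool_pos: [0.5782, -0.0429, 0.0257]
ee_rot: [-3.141, 0.004, -0.012]
wrist_force: [0.7, -0.1, -5.6]
width: 0.0497
```

```bash
python3 - <<'E'
from h import *
o=robot.get_obs();print(o["tool_pos"],o["ee_rot"],o["width"],o["wrist_force"])
E
```

```text
[ 0.5782088  -0.04293338  0.0256927 ] [-3.14073468  0.00356938 -0.01206734] 0.049675492577573366 [ 0.74115539 -0.08257117 -5.62462826]
```

Emit:
{"method": "arm_command", "body": {"plan": [[0,0.002,0,-0.004,0],[0,0.002,0,-0.006,0],[0,0.002,0,-0.006,0]]}}

```text
time: 34.48
tool_pos: [0.5817, -0.0433, 0.022]
ee_rot: [3.142, -0.001, -0.012]
wrist_force: [-0.1, -0.0, -6.0]
width: 0.0501
```

Emit:
{"method": "arm_command", "body": {"plan": [[0,-0.001,0,-0.002,0],[0,-0.0015,0,-0.004,0],[0,-0.0015,0,-0.004,0]]}}

```text
time: 34.85
tool_pos: [0.5804, -0.0433, 0.0188]
ee_rot: [3.141, -0.001, -0.012]
wrist_force: [-1.8, -0.4, 0.7]
width: 0.0498
```

Emit:
{"method": "arm_command", "body": {"plan": [[0,0,0,0,0],[0.75,0,0,0,0],[0.75,0,0,0,0],[0.75,0,0,0,0],[0.75,0,0,0.03,0],[0.75,0,0,0.08,0],[0.75,0,0,0.14,0],[0.75,0,0,0.2,0],[1,-0.01,0.04,0.21,10],[1,-0.02,0.085,0.21,20]]}}

```text
time: 36.1
tool_pos: [0.561, 0.042, 0.2299]
ee_rot: [3.14, -0.005, 0.341]
wrist_force: [0.2, 0.0, -0.5]
width: 0.0872
```

Emit:
{"method": "arm_command", "body": {"plan": [[1,-0.01,0.03,0,10],[1,-0.02,0.06,0,20],[1,-0.03,0.09,0,30],[1,-0.04,0.12,0,40],[1,-0.05,0.15,0,50],[1,-0.06,0.18,0,60],[1,-0.07,0.205,0,70],[1,-0.077,0.214,0,72.5],[1,-0.077,0.214,0,72.5]]}}

```text
time: 37.22
tool_pos: [0.4828, 0.2558, 0.2275]
ee_rot: [3.141, 0.0, 1.601]
wrist_force: [0.2, -0.3, 0.6]
width: 0.0941
```

```bash
python3 - <<'E'
from h import *
s=cam("wrist");t=cam("top");c=cam("scene")
o=robot.get_obs();print(o["tool_pos"],o["ee_rot"],o["width"],o["wrist_force"])
print(w2p(s,(.4829,.2553,.115)))
for d in [(-.025,-.025),(.025,-.025),(.025,.025),(-.025,.025)]: print(w2p(t,(.5785+d[0],-.0405+d[1],.043)))
cv2.imwrite("pics/w12.png",np.hstack([cv2.resize(s["image"],(440,330)),t["image"][150:370,230:430][:330].repeat(1,0) if 0 else cv2.resize(t["image"][160:290,240:420],(350,330))])[:,:,::-1])
E
```

```text
[0.48342853 0.25484602 0.22755009] [3.14121069e+00 2.91962020e-04 1.60000741e+00] 0.09367235849159582 [ 0.68363799 -0.37237392 -0.31344887]
[315.68798003 237.62803702]
[349.07544445 255.74139066]
[348.31115324 228.04681816]
[320.6108413  228.70493391]
[321.25420394 256.38895604]
```

View pics/w12.png

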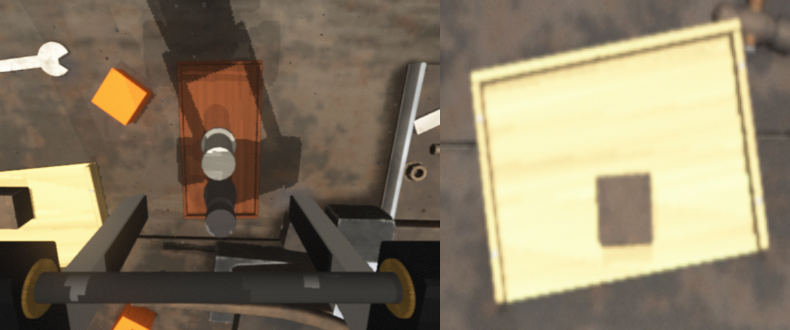

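Emit:
{"method": "arm_command", "body": {"plan": [[1,0,0,-0.05,0],[1,0,0,-0.1,0],[1,0,0,-0.14,0],[1,0,0,-0.145,0],[1,0,0,-0.145,0],[0,0,0,-0.145,0],[0,0,0,-0.145,0],[0,0,0,-0.145,0],[0,0,0,-0.145,0],[0,0,0,-0.145,0]]}}

```text
time: 38.62
tool_pos: [0.483, 0.2557, 0.0825]
ee_rot: [3.142, -0.0, 1.602]
wrist_force: [0.5, -0.6, 0.3]
width: 0.0476
```

Emit:
{"method": "arm_command", "body": {"plan": [[0,0,0,0,0],[0,0,0,0,0]]}}

```text
time: 38.88
tool_pos: [0.4829, 0.2559, 0.0824]
ee_rot: [-3.141, -0.0, 1.603]
wrist_force: [0.5, 0.7, 0.4]
width: 0.0353
```

Emit:
{"method": "arm_command", "body": {"plan": [[0,0,0,0.04,0],[0,0,0,0.09,0],[0,0,-0.02,0.1,-5],[0,0.015,-0.06,0.1,-15],[0,0.03,-0.1,0.1,-25],[0,0.045,-0.15,0.1,-35],[0,0.06,-0.2,0.1,-45],[0,0.075,-0.25,0.1,-55],[0,0.09,-0.3,0.1,-65],[0,0.105,-0.345,0.1,-75]]}}

```text
time: 40.12
tool_pos: [0.5872, -0.091, 0.1802]
ee_rot: [-3.14, 0.003, 0.287]
wrist_force: [0.3, -0.7, -6.2]
width: 0.0355
```

Emit:
{"method": "arm_command", "body": {"plan": [[0,0.006,-0.027,0,-10],[0,0.006,-0.027,0,-10],[0,0.006,-0.027,-0.03,-10],[0,0.006,-0.027,-0.07,-10],[0,0.006,-0.027,-0.09,-10],[0,0.006,-0.027,-0.096,-10],[0,0.006,-0.027,-0.096,-10],[0,0.006,-0.027,-0.096,-10]]}}

```text
time: 41.12
tool_pos: [0.5949, -0.1163, 0.0881]
ee_rot: [3.141, -0.003, 0.119]
wrist_force: [0.7, 0.1, -4.8]
width: 0.0354
```

Emit:
{"method": "arm_command", "body": {"plan": [[0,-0.001,0,-0.003,0],[0,-0.001,0,-0.0055,0],[0,-0.001,0,-0.0055,0]]}}

```text
time: 41.5
tool_pos: [0.5935, -0.1165, 0.0825]
ee_rot: [3.141, -0.002, 0.119]
wrist_force: [-1.0, 0.4, 0.0]
width: 0.0353
```

Emit:
{"method": "arm_command", "body": {"plan": [[0,0,0,-0.0005,0],[0.7,0,0,0,0],[0.7,0,0,0,0],[0.7,0,0,0,0],[1,0,0,0.03,0],[1,0,0,0.08,0],[1,0,0,0.13,0],[1,0,0.02,0.15,0],[1,-0.005,0.07,0.15,10],[1,-0.01,0.12,0.15,20]]}}

```text
time: 42.75
tool_pos: [0.5831, 0.0045, 0.2313]
ee_rot: [3.141, -0.001, 0.472]
wrist_force: [0.2, 0.6, 0.3]
width: 0.094
```

Emit:
{"method": "arm_command", "body": {"plan": [[1,-0.004,0.04,0,10],[1,-0.008,0.08,0,20],[1,-0.012,0.12,0,30],[1,-0.016,0.16,0,40],[1,-0.02,0.2,0,50],[1,-0.025,0.24,0,60],[1,-0.029,0.255,0,65],[1,-0.029,0.255,0,65]]}}

```text
time: 43.75
tool_pos: [0.5536, 0.2598, 0.2306]
ee_rot: [-3.141, 0.0, 1.604]
wrist_force: [0.5, 0.2, 0.4]
width: 0.0938
```

```bash
python3 - <<'E'
from h import *
s=cam("wrist");t=cam("top")
o=robot.get_obs();print(o["tool_pos"],o["ee_rot"],o["width"],o["wrist_force"])
print(w2p(s,(.5551,.2588,.105)),w2p(t,(.5938,-.1138,.115)))
cv2.imwrite("pics/w13.png",np.hstack([cv2.resize(s["image"],(440,330)),cv2.resize(t["image"][160:290,240:420],(350,330))])[:,:,::-1])
E
```

```text
[0.55414578 0.25823168 0.23081201] [-3.14155955e+00  4.68897522e-04  1.60083558e+00] 0.09410924533542457 [ 0.35674098 -0.07223668  0.57490894]
[314.98520389 235.00412529] [379.90806701 228.92703675]
```

View pics/w13.png

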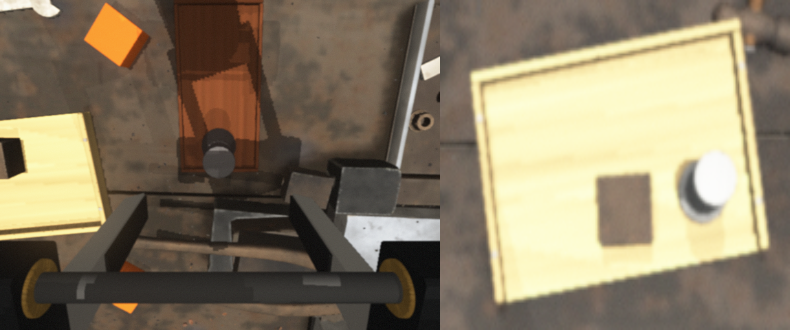

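Emit:
{"method": "arm_command", "body": {"plan": [[1,0.001,0,-0.05,0],[1,0.001,0,-0.1,0],[1,0.001,0,-0.14,0],[1,0.001,0,-0.152,0],[1,0.001,0,-0.152,0],[0,0.001,0,-0.152,0],[0,0.001,0,-0.152,0],[0,0.001,0,-0.152,0],[0,0.001,0,-0.152,0],[0,0.001,0,-0.152,0]]}}

```text
time: 45.1
tool_pos: [0.555, 0.2587, 0.0791]
ee_rot: [3.141, -0.0, 1.602]
wrist_force: [0.6, 0.6, 0.2]
width: 0.0474
```

Emit:
{"method": "arm_command", "body": {"plan": [[0,0,0,0,0],[0,0,0,0,0]]}}

```text
time: 45.35
tool_pos: [0.555, 0.2589, 0.079]
ee_rot: [-3.142, -0.001, 1.602]
wrist_force: [-0.6, 0.8, 0.3]
width: 0.0347
```

Emit:
{"method": "arm_command", "body": {"plan": [[0,0,0,0.04,0],[0,0,0,0.08,0],[0,0.001,-0.02,0.08,-10],[0,0.003,-0.05,0.08,-20],[0,0.005,-0.08,0.08,-30],[0,0.008,-0.11,0.08,-40],[0,0.01,-0.14,0.08,-50],[0,0.012,-0.17,0.08,-60],[0,0.014,-0.2,0.08,-70],[0,0.0165,-0.225,0.08,-80]]}}

```text
time: 46.6
tool_pos: [0.5707, 0.0324, 0.1575]
ee_rot: [-3.141, 0.003, 0.2]
wrist_force: [0.1, -0.5, -2.4]
width: 0.0346
```

Emit:
{"method": "arm_command", "body": {"plan": [[0,0,-0.007,0,-5],[0,0,-0.007,0,-5],[0,0,-0.007,-0.03,-5],[0,0,-0.007,-0.06,-5],[0,0,-0.007,-0.073,-5],[0,0,-0.007,-0.075,-5],[0,0,-0.007,-0.075,-5]]}}

```text
time: 47.48
tool_pos: [0.5722, 0.0269, 0.0851]
ee_rot: [3.141, -0.002, 0.119]
wrist_force: [0.3, 0.6, -3.6]
width: 0.0344
```

Emit:
{"method": "arm_command", "body": {"plan": [[0,-0.0005,0,-0.003,0],[0,-0.0005,0,-0.005,0],[0,-0.0005,0,-0.005,0]]}}

```text
time: 47.85
tool_pos: [0.571, 0.0267, 0.0791]
ee_rot: [-3.142, -0.0, 0.119]
wrist_force: [-0.7, 0.4, -2.6]
width: 0.034
```

Emit:
{"method": "arm_command", "body": {"plan": [[0,0,0,-0.001,0],[0,0,0,-0.0015,0],[0,0,0,-0.0015,0]]}}

```text
time: 48.22
tool_pos: [0.5713, 0.0266, 0.0788]
ee_rot: [3.141, -0.001, 0.119]
wrist_force: [-1.8, 0.3, 4.6]
width: 0.0343
```

Emit:
{"method": "arm_command", "body": {"plan": [[0,0,0,0.001,0],[0.7,0,0,0.001,0],[0.7,0,0,0.001,0],[0.7,0,0,0.001,0],[1,0,0,0.03,0],[1,0,0,0.08,0],[1,0,0,0.13,0],[1,-0.04,0,0.17,0],[1,-0.1,0,0.19,0],[1,-0.16,0,0.2,0]]}}

```text
time: 49.48
tool_pos: [0.4101, 0.0267, 0.2791]
ee_rot: [3.141, -0.003, 0.119]
wrist_force: [-0.4, -0.0, -0.1]
width: 0.0936
```

Emit:
{"method": "arm_command", "body": {"plan": [[1,-0.05,0.05,0,10],[1,-0.08,0.1,0,20],[1,-0.1,0.15,0,30],[1,-0.1,0.2,0,40],[1,-0.1,0.25,0,50],[1,-0.1,0.25,0,50],[1,-0.1,0.25,0,50]]}}

```text
time: 50.35
tool_pos: [0.311, 0.2763, 0.2774]
ee_rot: [3.141, 0.001, 0.991]
wrist_force: [-0.4, 1.0, -0.9]
width: 0.0939
```

```bash
python3 - <<'E'
from h import *
t=cam("top");c=cam("scene")
o=robot.get_obs();print(o["tool_pos"],o["wrist_force"])
cv2.imwrite("pics/f1.png",np.hstack([cv2.resize(t["image"][160:290,240:420],(450,325)),cv2.resize(t["image"][250:350,430:530],(325,325))])[:,:,::-1])
cv2.imwrite("pics/f2.png",c["image"][:,:,::-1])
cv2.imwrite("pics/f3.png",cv2.resize(t["image"][160:290,240:420],None,fx=4.4,fy=4.4,interpolation=cv2.INTER_CUBIC)[:,:,::-1])
for l in ["bush","block","pillar","jack","spanner","tin"]:
    print(l,[(round(float(m["p"]),2),[int(x) for x in m["extent"]]) for m in finder.masks_of(l,"top")])
E
```

```text
[0.31128308 0.27568239 0.27769891] [-0.70856268 -0.7993846   0.29457058]
bush [(0.96, [466, 287, 489, 309])]
block [(0.97, [220, 311, 262, 350]), (0.9, [222, 118, 260, 153]), (0.86, [398, 353, 439, 396]), (0.8, [303, 108, 332, 143]), (0.65, [320, 230, 349, 260]), (0.57, [363, 220, 391, 251])]
pillar [(0.85, [362, 219, 391, 248])]
jack [(0.71, [286, 235, 312, 260]), (0.49, [435, 149, 489, 201])]
spanner [(0.73, [284, 330, 386, 365])]
tin [(0.71, [438, 147, 488, 200]), (0.69, [363, 220, 391, 248])]
```

View pics/f3.png

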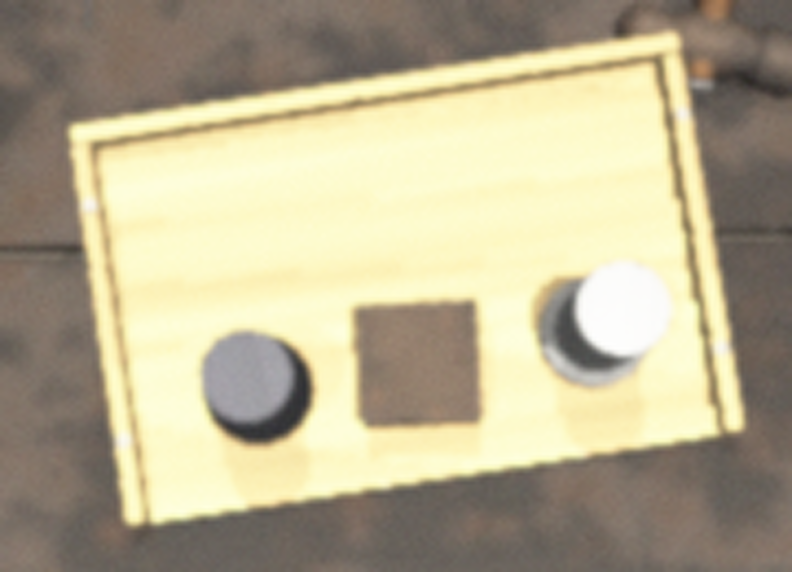

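View pics/f1.png

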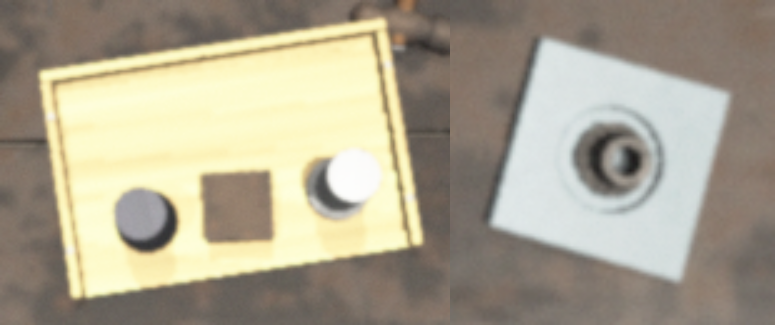

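View pics/f2.png

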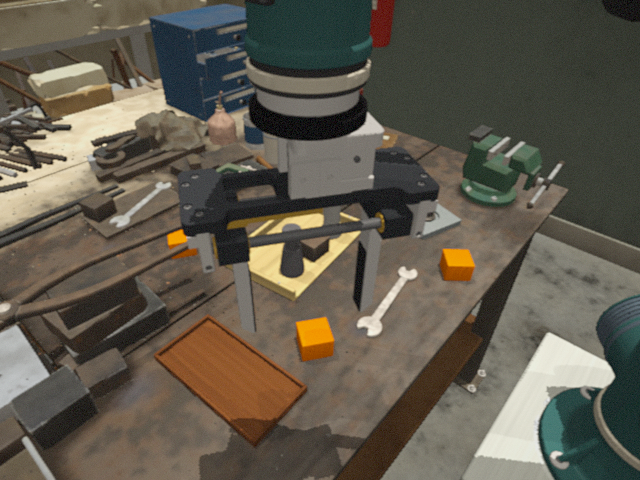

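```bash
python3 -c "
from bench import robot
print(robot.close_job())"
```

```text
the job is handed in; nothing more can be done
None
```

I did the whole job in the required order and handed it in at about 50 s of the 138 s allowed. `close_job()` reported no verdict.

- **Sequence:** The jack, pillar and block went onto the side tray. Then the bush went flange down into the press plate's recess. After that the block, pillar and jack went back into the bay at the spots I had recorded when picking them up.
- **Pieces in the bay:** In the last top picture the jack and block stand within about 1–2 mm of where they started. The pillar's top is about 3 mm off. The limit is 15 mm, and all three look upright and released.
- **Bush:** It sits in the recess about 2 mm from the centre, against a limit of 12 mm. The gripper met the recess floor at the height I expected.
- **Bystanders:** The spanner and tin were detected within 1–3 pixels of their starting outlines (about 2 mm per pixel), so I don't think either moved.
- **Disagreements:**
  - The first top and wrist readings of the pieces differed by up to about 4 mm; I steered by values between the two.
  - The finder also gave some wrong labels in the last picture: the pillar also came up as "tin" and "block", and the tin as "jack". I ignored those.

No check failed.

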